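# Hold a trackball's ball in the ionising blower's stream on its carrying tray

### The arm

A 6-joint arm with a two-finger parallel gripper is mounted at the origin on the work surface. World frame = base frame: x ahead of the robot, y to its left, z up, the work surface at z = 0. Lengths are in mm, angles in degrees, forces in N, time in s.
With the tool pointing down it reaches from about 300 to 850 mm from the base axis. Payload 4.2 kg.
Tool frame: the origin (TCP) lies between the finger pads, 19 mm behind the fingertips; this is the grasp point; z points along the fingers, y is the line along which they close (so a half turn about z gives the same grasp; the last joint's range is limited). The gripper opens to 91 mm and grips with 3 to 60 N. Pads are 32 mm wide; open, the fingers measure 118 mm over their backs; the gripper's body (76 mm by 178 mm) begins 60 mm behind the grasp point.
Start: joints at [-75.573, 18.312, 89.639, -0, 72.044, -1.146], TCP at [154.37, -553.905, 232.776] pointing down, gripper open.
Joint ranges: [-177.97, 177.97], [-48.28, 115.42], [12.27, 149.76], [-77.06, 257.06], [2.81, 150.46], [-146.56, 146.56]. Speed limits (degrees/s): [147.25, 147.25, 180, 180, 180, 180].

### API

Orientations are given as [roll, pitch, yaw] about the fixed x, y, z axes, in that order (R = Rz(yaw) Ry(pitch) Rx(roll)).
In Python, from workcell import env gives the robot as it stands.
- The arm moves only by the shell command python3 -m jog 'ROWS' [FORCE]. ROWS is a JSON object of lists of equal length, an entry for each row: "jaw": the finger opening in mm, from 0 to 91.2; "slide": the shift along the tool's x, y, z in units of 30 mm (1.0 is 30 mm), a list of three; "spin": the turn about the tool's z in units of 8 degrees (1.0 is 8 degrees). In form: {"jaw": [jaw, ...], "slide": [[dx, dy, dz], ...], "spin": [spin, ...]}. A call has 1 to 10 rows; each row shifts and turns the commanded pose from where the row before left it, along the tool's axes as they then stand; what a row does not reach is not made up. A row lasts 1/10 s, in which the tool goes at most 50 mm and 8.59 degrees, less where a joint would pass 70% of its speed; a pose out of reach is approached as far as the arm can. A call is refused whole if a number of a shift passes 1 or a number of a turn 1, either way. A call with a gripper value outside its range is refused whole. The fingers move at their own pace and stop on an object; FORCE is the grip in N (left out, the last holds). Time passes only in rows, so rows that do not move let the fingers close. It gives the time, the measured TCP pose, the force, the opening and the grip force at its end, in the units of the state.
- env.state(): the state, without advancing time (a new reading comes with each control period).
- env.grab_frame(name): name is "scene" or "side" or "wrist"; returns the picture (384x512x3 uint8, red, green, blue); there is no depth.
- env.camera_model(name): a dict with "fx", "fy", "cx", "cy" (pixels), "D" ([k1, k2, p1, p2, k3] as OpenCV has them; the pictures are not rectified), "camera_from_world" (4x4, takes a point from world to camera coordinates). Camera axes: x right, y up, looking along -z (the intrinsics and any distortion apply to the point x, -y, -z); pixel columns grow to the right and rows downward; lengths in mm; the calibration is good to about 2 mm. A picture is of the moment at which its call begins: read the wrist's pose just before it. camera_model takes no time and is no camera call; for the wrist camera it gives the pose at the moment of the call.
- env.job_done(): hands the job in; it is judged then, once.
The state is a dict: "time_s": time; "qpos": joint angles; "qvel": joint speeds; "effort": joint torques, N m; "ee_pos": TCP position; "ee_rot": TCP orientation; "force": force on the tool from outside, world axes, zero at the start; "torque": the same for the moment, N m; "gripper_width": finger opening in mm; "gripper_force": force on a finger pad.
Only numpy, scipy, OpenCV 4.12 (cv2) and the standard library are available. Lean on these libraries where they do the work, as an engineer would, in place of code of your own. Each camera call takes 0.05 s, during which the arm holds its last target. There are 200 camera calls.

### The job

The loose grey ball of a trackball lies in the pocket of the small steel carrying tray, whose handle is folded down; it must be freed of static before it is fitted. Leave the tray standing while you swing its handle fully up until it snaps home, then lift the tray by that handle and carry it, never tipping it far and never letting the ball out of its pocket, to the ionising blower, without knocking the blower or disturbing anything else on the bench. Finish while still holding it: keep the tray by its handle in the air, level and still and touching nothing else, with the ball squarely in front of the middle of the blower's grille, about 100 mm from it.

Things in the scene. Friction and masses are not known exactly. Their poses are not given: they have to be found in the camera images.
- tray: Shallow open steel tray, 130 mm long (its x) x 104 mm wide (its y), top edge 22 mm above the bench, on four 2 mm silicone feet that grip well, about 0.5 kg. Origin: centre of the underside of its feet; z up. Its folding wire handle hinges on the two long sides, midway along, 22 mm above the origin; folded, it lies out over the tray's -x end.
- handle (a joint): Angle of the handle, rad. 0: folded, legs 15 degrees above level, towards the tray's -x; grows as it swings up; 1.309: end stop, legs upright. A stiff hinge (0.05 N m) keeps it where left; starts from 0 to 0.35. From about 0.8 to 1.08 spring leaves at the legs resist (1 N at the grip, hinge included); past 1.23 they pull it home and hold it at the stop (about 1 N back frees it).
- handle_grip (a point): Middle of the handle's grip: a round black sleeve, 13 mm thick, 76 mm long, along the tray's y, 120 mm from the hinge line. At joint 0 it is 53 mm above the bench and 51 mm beyond the tray's end; upright, 142 mm above the tray's origin, over the pocket. 6 mm wire legs 56 mm either side of it. In a light pinch (20 to 25 N) the sleeve turns between the pads.
- pocket (a point): Place of the ball's centre when it lies in the middle of its pocket: 21.5 mm above the tray's origin. The pocket is a round hole, 33 mm across and 3 mm deep, in the tray's black rubber insert. The ball has about 6 mm of play to each side; it rolls over the rim if the tray tips about 30 degrees or is jerked.
- ball_center (a point): Centre of the loose grey plastic ball, 34 mm across, about 32 g, lying in the tray's pocket.
- grille (a point): Centre of the round front grille (130 mm across) of the blower, in the plane of its guard wires, 135 mm above the bench. The grille looks, and the air flows, along this frame's -x; y is across, z up. The target is 100 mm out along -x.
- ioniser: Bench-top ionising blower, fixed: white box 165 mm wide (its y), 70 mm deep (its x), top 218 mm above the bench, in a grey bracket 202 mm wide over its side knobs, round fan grille in its front (-x) face, vents and cord at the back. Base plate 110 x 190 mm. Origin: centre of the base's underside; z up.
- trackball_shell: black computer trackball housing waiting for its ball, 115 x 78 x 34 mm; loose bystander; origin: centre of its underside
- pcb: small green circuit board lying flat, 92 x 60 mm, 14 mm tall at its connector; loose bystander; origin: centre of its underside
- fan: black square cooling fan lying flat, 80 x 80 x 25 mm; loose bystander; origin: centre of its underside
- screwdriver: screwdriver lying down, 180 mm long; loose bystander; origin: centre of its underside
- tape: roll of amber tape lying flat, 88 mm across, 19 mm tall; loose bystander; origin: centre of its underside
- bin: open blue parts bin, 150 x 100 x 55 mm; loose bystander; origin: centre of its underside
- bottle: white dispenser bottle, 60 mm across, 120 mm tall; loose bystander; origin: centre of its underside
Not all that is in view belongs to the job. What is shaped like the tray but brown or green is not meant.

How it is judged:
By the outcome, as a careful person would: the job done as asked, in the order asked, and still so for the second after the job is handed in, while the arm keeps its last pose, push and grip.
It also fails if it takes over 56 s, if anything falls off the work surface, if the arm or the gripper's body presses on something with over 40 N, if the wrist force passes 120 N, or if a joint passes its speed limit or range.

## Working session

There is one attempt and no reset: what is moved stays moved. The work goes in short steps, Python scripts to look and compute and a shell command to move; the robot and the scene stay as the last step left them, time stands still between calls to the robot, and variables do not carry over. Pictures are saved under pics/ and viewed, at most 10 in all, crops included, and the job is handed in when it is done.

```bash
ls; mkdir -p pics; python3 - <<'E'
from workcell import env
import cv2,json
for n in("scene","side"):
    f=env.grab_frame(n);cv2.imwrite(f"pics/{n}0.png",f[:,:,::-1])
    m=env.camera_model(n);print(n,m)
print(env.state())
E
```

```text
pics
scene {'fx': 368.2318760368035, 'fy': 368.2318760368035, 'cx': 251.20139204392618, 'cy': 193.41366060478123, 'D': array([0.0416832, 0.       , 0.       , 0.       , 0.       ]), 'camera_from_world': array([[-6.13203057e-01,  7.89765861e-01,  1.58712197e-02,
         2.88299864e+02],
       [-6.58571622e-01, -5.22227402e-01,  5.41813583e-01,
         3.07947989e+02],
       [ 4.36194257e-01,  3.21789410e-01,  8.40348824e-01,
        -1.38230136e+03],
       [ 0.00000000e+00,  0.00000000e+00,  0.00000000e+00,
         1.00000000e+00]])}
side {'fx': 479.2169720558452, 'fy': 479.2169720558452, 'cx': 258.6061724266903, 'cy': 201.77426461118282, 'D': array([-0.18402342,  0.        ,  0.        ,  0.        ,  0.        ]), 'camera_from_world': array([[-7.10162668e-01, -7.03828328e-01, -1.71659319e-02,
         3.94463784e+02],
       [ 4.73865976e-01, -4.95878971e-01,  7.27705354e-01,
        -3.01748508e+02],
       [-5.20691867e-01,  5.08654825e-01,  6.85675031e-01,
        -1.24122252e+03],
       [ 0.00000000e+00,  0.00000000e+00,  0.00000000e+00,
         1.00000000e+00]])}
{'time_s': 0.1, 'qpos': array([-7.55735961e+01,  1.83477652e+01,  8.96987264e+01, -5.43381179e-04,
        7.20447572e+01, -1.14619502e+00]), 'qvel': array([ 0.06599023, -0.14963421, -0.20117715,  0.08600255,  0.01832912,
       -0.10562872]), 'effort': array([ 9.00024152e-04, -4.13332880e+01, -2.32508379e+01,  7.28822756e-02,
        4.22148895e-02, -5.96831546e-05]), 'ee_pos': array([ 154.25431955, -553.48556816,  232.0111451 ]), 'ee_rot': array([-1.79908759e+02, -1.30875338e-03,  1.55727658e+01]), 'force': array([ 0.04462808, -0.24165554, -0.05880207]), 'torque': array([ 0.01854894, -0.06442871, -0.00396211]), 'gripper_force': 0.0, 'gripper_width': 90.91023197322151}
```

View pics/scene0.png

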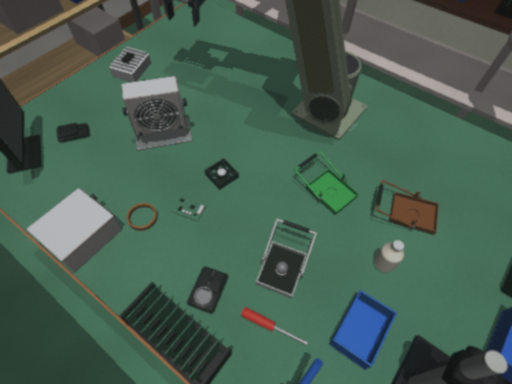

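View pics/side0.png

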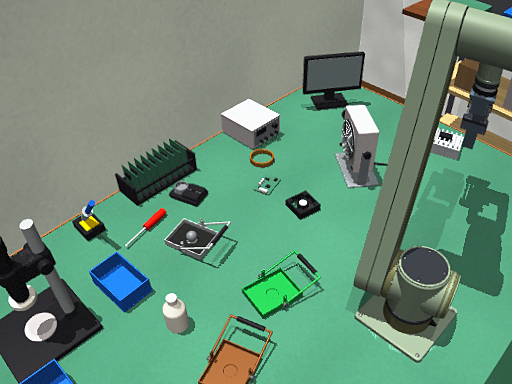

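Steel tray: scene (283,265), side (193,238). The look-alikes are the green tray at scene (333,190) and the brown one at (412,212). I choose the steel one with the grey ball. The blower is at scene (156,112), side (358,145). Next, one close crop to check this.

```bash
cat > h.py <<'E'
import numpy as np,cv2
from workcell import env
def ray(n,px,m=None):
    m=m or env.camera_model(n)
    K=np.array([[m['fx'],0,m['cx']],[0,m['fy'],m['cy']],[0,0,1]])
    u=cv2.undistortPoints(np.array([[px]],float),K,np.array(m['D']))[0,0]
    T=np.array(m['camera_from_world']);R=T[:3,:3]
    return -R.T@T[:3,3],R.T@np.array([u[0],-u[1],-1.])
def plane(n,px,z,m=None):
    o,d=ray(n,px,m);return o+d*(z-o[2])/d[2]
def tri(rs):
    A=0;b=0
    for o,d in rs:
        d=d/np.linalg.norm(d);P=np.eye(3)-np.outer(d,d);A=A+P;b=b+P@o
    x=np.linalg.solve(A,b)
    return x,[np.linalg.norm(np.cross(x-o,d/np.linalg.norm(d))) for o,d in rs]
def proj(n,p,m=None):
    m=m or env.camera_model(n);T=np.array(m['camera_from_world'])
    c=T[:3,:3]@np.asarray(p,float)+T[:3,3];c=np.array([c[0],-c[1],-c[2]])
    K=np.array([[m['fx'],0,m['cx']],[0,m['fy'],m['cy']],[0,0,1]])
    return cv2.projectPoints(c[None],np.zeros(3),np.zeros(3),K,np.array(m['D']))[0][0,0]
E
python3 - <<'E'
import cv2,numpy as np
a=cv2.imread('pics/scene0.png');b=cv2.imread('pics/side0.png')
def c(i,x,y,w=100,h=75):
    o=cv2.resize(i[y:y+h,x:x+w],(400,300),interpolation=cv2.INTER_CUBIC)
    for k in range(0,w,10):
        cv2.line(o,(k*4,0),(k*4,4 if k%50 else 10),(0,255,255),1)
    for k in range(0,h,10): cv2.line(o,(0,k*4),(4,k*4),(0,255,255),1)
    return o
cv2.imwrite('pics/crop1.png',np.vstack([np.hstack([c(a,240,220),c(b,150,205)]),np.hstack([c(a,110,75),c(b,320,100,100,90*75//90)])]))
E
```

```text
(no output)
```

View pics/crop1.png

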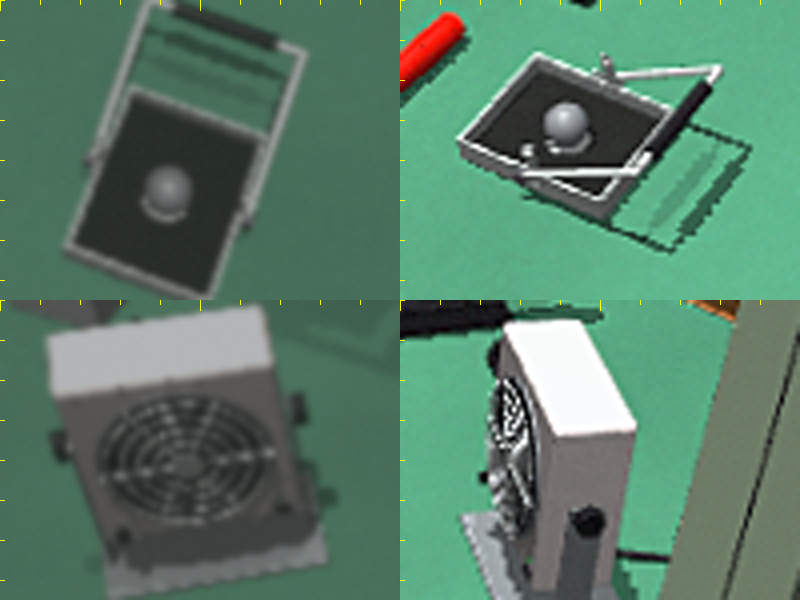

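```bash
python3 - <<'E'
from h import *
np.set_printoptions(precision=1,suppress=True)
S=lambda x,y,ox,oy:((x+.5)/4-.5+ox,(y+.5)/4-.5+oy)
A=lambda x,y:S(x,y,240,220);B=lambda x,y:S(x,y,150,205);C=lambda x,y:S(x,y,110,75);D=lambda x,y:S(x,y,320,100)
R=lambda a,b:tri([ray('scene',a),ray('side',b)])
print('tray scene z22');P=[plane('scene',A(*p),22) for p in[(132,92),(267,132),(212,293),(67,247)]];print(np.array(P),np.mean(P,0))
print('side');Q=[plane('side',B(*p),22) for p in[(272,106),(203,197),(60,140),(138,54)]];print(np.array(Q),np.mean(Q,0))
print('ball',R(A(168,187),B(166,122)),plane('scene',A(168,187),21.5),plane('side',B(166,122),21.5))
print('grip',R(A(224,27),B(277,124)))
print('gripends',R(A(170,8),B(310,85)),R(A(170,8),B(245,163)),R(A(278,45),B(245,163)))
print('top218');P=[plane('scene',C(*p),218) for p in[(47,40),(262,5),(272,65),(58,97)]];print(np.array(P),np.mean(P,0))
Q=[plane('side',D(*p),218) for p in[(105,25),(182,20),(235,125),(155,135)]];print(np.array(Q),np.mean(Q,0))
print('grille',R(C(186,163),D(113,155)))
E
```

```text
tray scene z22
[[574.9 159.   22. ]
 [540.6 252.4  22. ]
 [660.3 286.8  22. ]
 [695.  191.9  22. ]] [617.7 222.5  22. ]
side
[[576.8 154.2  22. ]
 [545.3 249.6  22. ]
 [665.7 288.9  22. ]
 [694.2 190.2  22. ]] [620.5 220.7  22. ]
ball (array([619.3, 222.2,  25.6]), [np.float64(0.6501817746946748), np.float64(0.6501817746947568)]) [617.5 220.9  21.5] [622.6 220.8  21.5]
grip (array([518.9, 194.1,  77.7]), [np.float64(1.2320725404802713), np.float64(1.232072540480281)])
gripends (array([529.6, 154.2,  78.6]), [np.float64(0.5881230018101486), np.float64(0.5881230018101467)]) (array([528.8, 182.9,  50. ]), [np.float64(35.04353049772626), np.float64(35.04353049772623)]) (array([507.6, 232.6,  77.3]), [np.float64(2.6912631263753024), np.float64(2.6912631263752425)])
top218
[[ 516.5 -465.7  218. ]
 [ 385.6 -369.   218. ]
 [ 429.3 -316.5  218. ]
 [ 552.7 -413.5  218. ]] [ 471.  -391.2  218. ]
[[ 548.2 -414.6  218. ]
 [ 506.2 -467.6  218. ]
 [ 386.  -368.5  218. ]
 [ 423.4 -312.6  218. ]] [ 466.  -390.8  218. ]
grille (array([ 493.6, -365.8,  135.6]), [np.float64(0.4609264262087536), np.float64(0.4609264262086866)])
```

The crop confirms the steel tray with the grey ball in its pocket, its handle raised slightly off folded. Scene view: ball (282,267), grip (296,227). Side view: grip (219,236). Grille at scene (157,116). My figures:

- **Tray:** centre (619,221), yaw about 17°.
- **Grip:** (519,194,78). This fits the 120 mm radius at a leg elevation of about 28°.
- **Grille:** about (493,-364,135). It faces (0.62,0.78).

Moving now, rising first and staying inside the blower.

```bash
python3 -m jog '{"jaw":[90,90,90,90,90,90,90,90,90,90],"slide":[[0.2,-0.2,-0.8],[0.5,-0.5,-0.8],[0.84,-0.94,-0.6],[0.84,-0.94,0],[0.84,-0.94,0],[0.84,-0.94,0],[0.84,-0.94,0],[0.84,-0.94,0],[0.84,-0.94,0],[0.84,-0.94,0]],"spin":[0,0,0,0,0,0,0,0,0,0]}' 10
python3 -m jog '{"jaw":[90,90,90,90,90,90,90,90,90,90],"slide":[[0.84,-0.94,0],[0.84,-0.94,0],[0.84,-0.94,0],[0.84,-0.94,0],[0.84,-0.94,0],[0.84,-0.94,0],[0.84,-0.94,0],[0.84,-0.94,0],[0.84,-0.94,0],[0.6,-0.7,0]],"spin":[0,0,0,0,-1,-1,-1,-1,-1,-1]}'
python3 -m jog '{"jaw":[60,60,60,60,60,60,60],"slide":[[0,0,0],[0,0,0],[0,0,0],[0,0,0],[0,0,0],[0,0,0],[0,0,0]],"spin":[-1,-1,-1,-1,-1,-0.4,0]}'
```

```text
time_s: 1.1
ee_pos: [302.8, -255.0, 298.5]
ee_rot: [-180.0, 0.0, 15.5]
force: [0.6, 0.4, 0.4]
gripper_width: 89.8
gripper_force: 0.0
time_s: 2.1
ee_pos: [394.8, 90.3, 298.3]
ee_rot: [-180.0, 0.0, 64.0]
force: [1.6, -0.6, -1.0]
gripper_width: 89.9
gripper_force: 0.0
time_s: 2.8
ee_pos: [394.9, 88.3, 298.4]
ee_rot: [-180.0, 0.0, 106.8]
force: [-0.4, 0.2, -0.2]
gripper_width: 59.9
gripper_force: 0.0
```

```bash
python3 -m jog '{"jaw":[60,60,60,60,60,60,60,60],"slide":[[0.3,0.6,0],[0.4,0.9,0],[0.4,0.9,0],[0.4,0.9,0],[0.4,0.9,0],[0.3,0.8,0],[0,0,0],[0,0,0]],"spin":[0,0,0,0,0,0,0,0]}'
python3 - <<'E'
from h import *
import pickle
pickle.dump(env.camera_model('wrist'),open('w1.pkl','wb'))
f=env.grab_frame('wrist');cv2.imwrite('pics/w1.png',f[:,:,::-1])
for p in[(619,221,21.5),(519,194,78)]:print(proj('wrist',p))
E
```

```text
time_s: 3.6
ee_pos: [519.5, 194.8, 297.9]
ee_rot: [-179.9, 0.0, 106.7]
force: [-0.1, -0.7, 0.6]
gripper_width: 60.1
gripper_force: 0.0
[334.82224591 166.08139102]
[252.76077115 173.11645141]
```

View pics/w1.png

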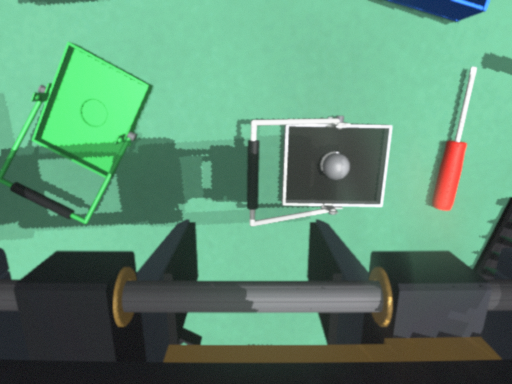

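The wrist view shows the sleeve from (254,140) to (252,208) and the ball at (335,166), both where my estimates project. The rim corners are near (286,124), (391,126), (383,206) and (284,206).

```bash
python3 - <<'E'
from h import *
import pickle
np.set_printoptions(precision=1,suppress=True)
m=pickle.load(open('w1.pkl','rb'))
f=cv2.imread('pics/w1.png').astype(int)
dark=((f.max(2)<60)).astype(np.uint8)
sl=dark.copy();sl[:,:244]=0;sl[:,262:]=0;sl[:130]=0;sl[215:]=0
y,x=np.nonzero(sl);print('sleeve px',x.mean(),y.mean(),y.min(),y.max(),x.min(),x.max())
for z in(72,78,84):print(z,plane('wrist',(x.mean(),y.mean()),z,m))
print('ends',plane('wrist',(254,140),78,m)-plane('wrist',(252,208),78,m))
bright=((f.min(2)>110)&(f.max(2)-f.min(2)<40)).astype(np.uint8)
P=np.array([plane('wrist',p,22,m) for p in[(286,124),(391,126),(383,206),(284,206)]]);print(P,P.mean(0))
print('ball',plane('wrist',(335,166),21.5,m))
for a,b in((0,1),(3,2)):
    d=P[b]-P[a];print('x ang',np.degrees(np.arctan2(d[1],d[0])),np.linalg.norm(d))
for a,b in((3,0),(2,1)):
    d=P[b]-P[a];print('y ang',np.degrees(np.arctan2(d[1],d[0]))-90,np.linalg.norm(d))
# hinge bracket pixels
print('hinge',plane('wrist',(341,121),24,m),plane('wrist',(333,210),24,m))
# grip triangulated 3 views
S=lambda x,y,ox,oy:((x+.5)/4-.5+ox,(y+.5)/4-.5+oy)
print(tri([ray('wrist',(x.mean(),y.mean()),m),ray('scene',S(224,27,240,220)),ray('side',S(277,124,150,205))]))
E
```

```text
sleeve px 252.00562851782365 178.40525328330207 142 208 247 257
72 [520.5 187.1  72. ]
78 [520.2 188.4  78. ]
84 [519.8 189.8  84. ]
ends [-20.   73.9   0. ]
[[543.7 253.   22. ]
 [667.6 288.3  22. ]
 [698.  190.2  22. ]
 [574.1 152.8  22. ]] [620.9 221.1  22. ]
ball [619.3 221.5  21.5]
x ang 15.923622406877943 128.84615485659643
x ang 16.802504398165617 129.4224834562896
y ang 16.877411370782255 104.7264717058494
y ang 17.2086720419571 102.75262082632466
hinge [606.2 275.9  24. ] [636.5 166.6  24. ]
(array([519.5, 192. ,  77.6]), [np.float64(3.660573628420777), np.float64(1.418367122769674), np.float64(2.9087000452703764)])
```

```bash
python3 -m jog '{"jaw":[50,50,50,50,50,50,50,50,50,50],"slide":[[-0.12,-0.05,0.5],[0,0,0.9],[0,0,0.9],[0,0,0.9],[0,0,0.9],[0,0,0.9],[0,0,0.9],[0,0,0.8],[0,0,0.43],[0,0,0.2]],"spin":[0,0,0,0,0,0,0,0,0,0]}' 10
python3 -m jog '{"jaw":[30,24,20,18,18,18],"slide":[[0,0,0],[0,0,0],[0,0,0],[0,0,0],[0,0,0],[0,0,0]],"spin":[0,0,0,0,0,0]}' 5
python3 - <<'E'
from h import *
f=env.grab_frame('wrist');g=env.grab_frame('side')
cv2.imwrite('pics/w2.png',np.hstack([f[:,:,::-1][60:360,56:456],cv2.resize(g[190:265,150:250,::-1],(400,300),interpolation=cv2.INTER_CUBIC)]))
E
```

```text
time_s: 4.65
ee_pos: [518.5, 190.3, 78.2]
ee_rot: [-179.9, 0.0, 106.7]
force: [0.1, -0.2, 0.6]
gripper_width: 49.9
gripper_force: 0.0
time_s: 5.25
ee_pos: [519.4, 191.0, 79.1]
ee_rot: [180.0, 0.0, 106.8]
force: [-0.6, -0.0, -0.2]
gripper_width: 18.0
gripper_force: 0.0
```

View pics/w2.png

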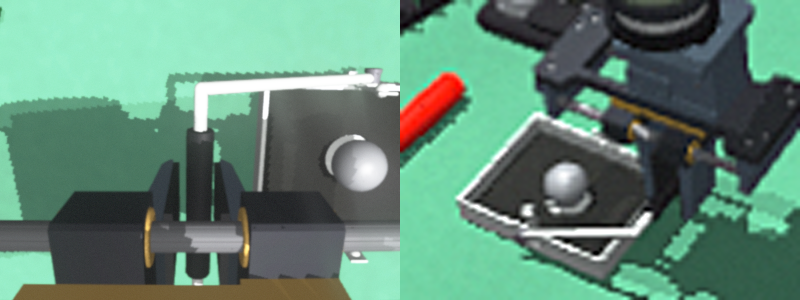

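The sleeve sits centred between the fingers (wrist crop x 200, fingers at 165–240) and nothing is touched. Now I swing it along the arc in a loose cage.

```bash
python3 -m jog '{"jaw":[18,18,18,18,18,18,18],"slide":[[0,0.22,-0.3],[0,0.24,-0.28],[0,0.23,-0.27],[0,0.25,-0.24],[0,0.27,-0.22],[0,0,0],[0,0,0]],"spin":[0,0,0,0,0,0,0]}'
python3 - <<'E'
from h import *
f=env.grab_frame('side')
cv2.imwrite('pics/s3.png',cv2.resize(f[170:270,140:270,::-1],(780,600),interpolation=cv2.INTER_CUBIC))
E
```

```text
time_s: 6.05
ee_pos: [554.9, 201.7, 118.3]
ee_rot: [179.9, 0.0, 106.8]
force: [0.4, 0.2, -1.3]
gripper_width: 18.1
gripper_force: 0.0
```

View pics/s3.png

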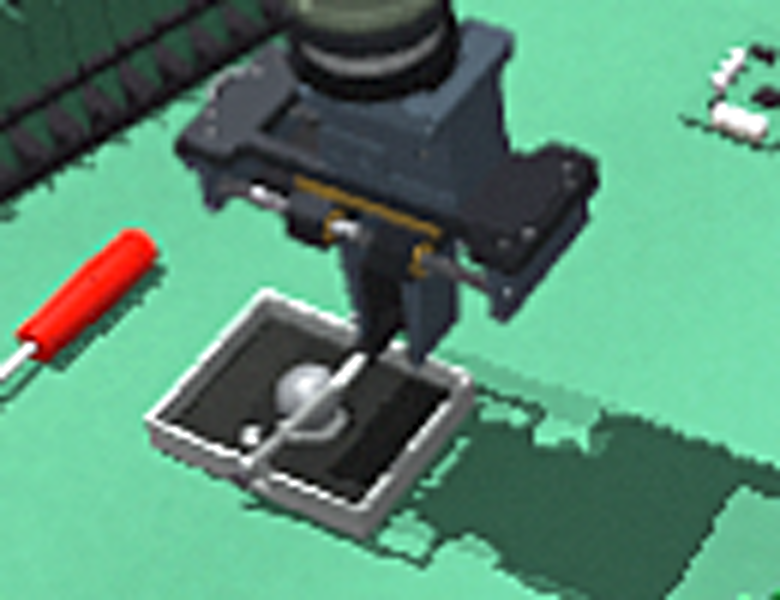

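The handle is rising with the fingers (bend at crop (370,355)). The tray hasn't moved and the ball is in its pocket. Continuing to the stop.

```bash
python3 -m jog '{"jaw":[18,18,18,18,18,18,18,18,18,18],"slide":[[0,0.29,-0.2],[0,0.3,-0.17],[0,0.32,-0.14],[0,0.33,-0.11],[0,0.34,-0.09],[0,0.34,-0.05],[0,0.33,-0.03],[0,0.12,0],[0,0.03,0],[0,0,0]],"spin":[0,0,0,0,0,0,0,0,0,0]}'
python3 - <<'E'
from h import *
f=env.grab_frame('side');g=env.grab_frame('wrist')
cv2.imwrite('pics/s4.png',np.hstack([cv2.resize(f[170:270,140:240,::-1],(400,400),interpolation=cv2.INTER_CUBIC),cv2.resize(g[:,:,::-1],(400,400))]))
np.set_printoptions(precision=1,suppress=True)
s=env.state();print(s['ee_pos'],s['force'],proj('side',(620.5,221.2,142)))
E
```

```text
time_s: 7.1
ee_pos: [623.0, 222.2, 141.5]
ee_rot: [-180.0, 0.0, 106.8]
force: [0.2, -0.5, 0.3]
gripper_width: 18.1
gripper_force: 0.0
[622.9 222.2 141.7] [-0.5 -0.2 -0.3] [186.6 206.7]
```

View pics/s4.png

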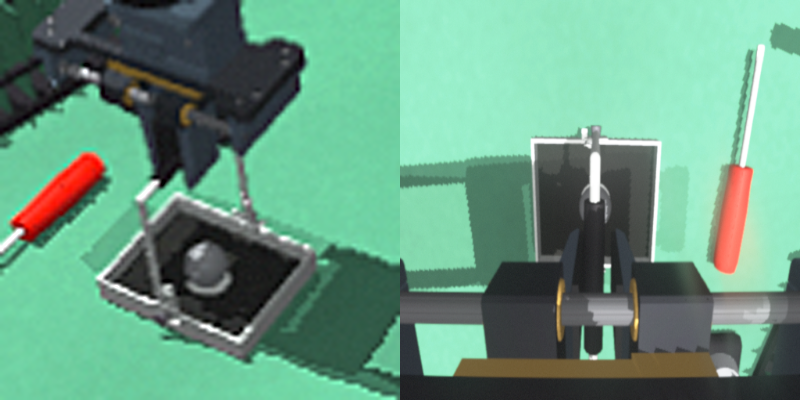

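```bash
python3 -m jog '{"jaw":[18,18,18],"slide":[[0,0.05,0],[0,0,0],[0,0,0]],"spin":[0,0,0]}'
python3 -m jog '{"jaw":[18,18,18],"slide":[[0,0.05,0],[0,0,0],[0,0,0]],"spin":[0,0,0]}'
```

```text
time_s: 7.5
ee_pos: [623.6, 222.4, 141.8]
ee_rot: [-179.9, 0.0, 106.8]
force: [-3.7, -1.4, 1.1]
gripper_width: 17.6
gripper_force: 1.8
time_s: 7.8
ee_pos: [625.7, 223.0, 142.0]
ee_rot: [-180.0, 0.0, 106.8]
force: [-2.7, -0.9, 2.8]
gripper_width: 18.0
gripper_force: 2.0
```

Resistance of about 4 N shows the handle is home at its stop. I close gently while backing off the gap, then grip firmly.

```bash
python3 -m jog '{"jaw":[17,16,15,14,13,12,12],"slide":[[0,-0.015,0],[0,-0.015,0],[0,-0.015,0],[0,-0.015,0],[0,-0.01,0],[0,0,0],[0,0,0]],"spin":[0,0,0,0,0,0,0]}' 5
python3 -m jog '{"jaw":[5,5,5,5,5],"slide":[[0,0,0],[0,0,0],[0,0,0],[0,0,0],[0,0,0]],"spin":[0,0,0,0,0]}' 50
```

```text
time_s: 8.5
ee_pos: [623.9, 222.4, 141.9]
ee_rot: [180.0, 0.0, 106.8]
force: [-3.9, -1.6, 3.1]
gripper_width: 12.8
gripper_force: 5.0
time_s: 9.0
ee_pos: [623.9, 222.3, 141.7]
ee_rot: [-180.0, 0.0, 106.8]
force: [-2.9, -2.1, 0.9]
gripper_width: 12.0
gripper_force: 50.0
```

```bash
python3 -m jog '{"jaw":[5,5,5,5,5,5,5,5,5,5],"slide":[[0,0,-0.03],[0,0,-0.07],[0,0,-0.12],[0,0,-0.18],[0,0,-0.24],[0,0,-0.3],[0,0,-0.3],[0,0,-0.3],[0,0,-0.3],[0,0,-0.3]],"spin":[0,0,0,0,0,0,0,0,0,0]}'
python3 -m jog '{"jaw":[5,5,5,5,5,5,5,5,5,5],"slide":[[0,0,-0.3],[0,0,-0.3],[0,0,-0.3],[0,0,-0.27],[0,0,-0.22],[0,0,-0.15],[0,0,-0.09],[0,0,-0.03],[0,0,0],[0,0,0]],"spin":[0,0,0,0,0,0,0,0,0,0]}'
python3 - <<'E'
from h import *
f=env.grab_frame('side');g=env.grab_frame('wrist')
cv2.imwrite('pics/s5.png',np.hstack([cv2.resize(f[120:220,130:230,::-1],(400,400),interpolation=cv2.INTER_CUBIC),cv2.resize(g[:,:,::-1],(400,400))]))
E
```

```text
time_s: 10.0
ee_pos: [623.9, 222.5, 207.0]
ee_rot: [180.0, 0.0, 106.8]
force: [-0.2, -1.0, -7.2]
gripper_width: 12.1
gripper_force: 50.0
time_s: 11.0
ee_pos: [623.7, 222.4, 255.4]
ee_rot: [-180.0, 0.0, 106.8]
force: [0.1, -0.5, -6.9]
gripper_width: 12.0
gripper_force: 50.0
```

View pics/s5.png

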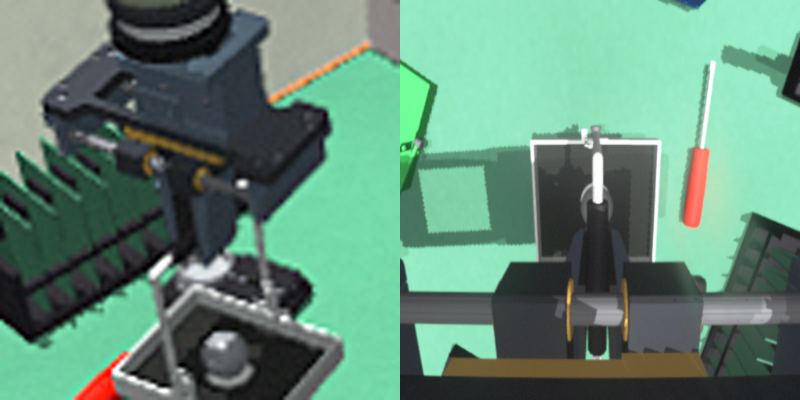

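The tray is lifted and level, with the ball in its pocket (side crop (225,350)). Now I plan the carry arc: target ball (554,-286), grip z 255.5, tray yaw turned so that its side faces the blower.

```bash
python3 - <<'E'
import numpy as np
from scipy.optimize import fsolve
p=[.03,.08,.15,.22,.3,.38,.45,.5,.5,.5]+[.5]*20+[.5,.5,.45,.38,.3,.22,.15,.08,.03,0]
p=np.array(p)
def end(v):
    a,b=v;x=np.array([623.7,222.4]);psi=np.radians(106.8)
    for k in p:
        x=x+30*k*(a*np.array([np.cos(psi),np.sin(psi)])+b*np.array([np.sin(psi),-np.cos(psi)]))
        psi-=np.radians(54.8)*k/p.sum()
    return x
v=fsolve(lambda v:end(v)-[553.6,-286],[-1,0]);print(v,p.sum(),6.85/p.sum())
E
```

```text
[-1.13016253  0.03824319] 15.72 0.43575063613231546
```

```bash
python3 -m jog '{"jaw":[5,5,5,5,5,5,5,5,5,5],"slide":[[-0.03,0,0],[-0.09,0,0],[-0.17,0.01,0],[-0.25,0.01,0],[-0.34,0.01,0],[-0.43,0.02,0],[-0.51,0.02,0],[-0.565,0.02,0],[-0.565,0.02,0],[-0.565,0.02,0]],"spin":[0.013,0.035,0.065,0.096,0.13,0.166,0.196,0.218,0.218,0.218]}'
python3 -m jog '{"jaw":[5,5,5,5,5,5,5,5,5,5],"slide":[[-0.565,0.02,0],[-0.565,0.02,0],[-0.565,0.02,0],[-0.565,0.02,0],[-0.565,0.02,0],[-0.565,0.02,0],[-0.565,0.02,0],[-0.565,0.02,0],[-0.565,0.02,0],[-0.565,0.02,0]],"spin":[0.218,0.218,0.218,0.218,0.218,0.218,0.218,0.218,0.218,0.218]}'
python3 -m jog '{"jaw":[5,5,5,5,5,5,5,5,5,5],"slide":[[-0.565,0.02,0],[-0.565,0.02,0],[-0.565,0.02,0],[-0.565,0.02,0],[-0.565,0.02,0],[-0.565,0.02,0],[-0.565,0.02,0],[-0.565,0.02,0],[-0.565,0.02,0],[-0.565,0.02,0]],"spin":[0.218,0.218,0.218,0.218,0.218,0.218,0.218,0.218,0.218,0.218]}'
python3 -m jog '{"jaw":[5,5,5,5,5,5,5,5,5,5],"slide":[[-0.565,0.02,0],[-0.565,0.02,0],[-0.51,0.02,0],[-0.43,0.01,0],[-0.34,0.01,0],[-0.25,0.01,0],[-0.17,0.01,0],[-0.09,0,0],[-0.03,0,0],[0,0,0]],"spin":[0.218,0.218,0.196,0.166,0.13,0.096,0.065,0.035,0.013,0]}'
python3 - <<'E'
from h import *
for n in('scene','side'):cv2.imwrite(f'pics/{n}6.png',env.grab_frame(n)[:,:,::-1])
a=cv2.imread('pics/scene6.png')[70:170,90:220];b=cv2.imread('pics/side6.png')[90:190,250:380]
c=np.hstack([cv2.resize(i,(400,308),interpolation=cv2.INTER_CUBIC) for i in(a,b)])
g=cv2.resize(env.grab_frame('wrist')[:,:,::-1],(388,291))
cv2.imwrite('pics/c6.png',np.vstack([c,np.pad(g,((0,0),(0,412),(0,0)))]))
print(proj('scene',(553.6,-286,135)),proj('side',(553.6,-286,135)))
E
```

```text
time_s: 12.1
ee_pos: [650.0, 118.4, 255.8]
ee_rot: [180.0, 0.0, 95.8]
force: [0.1, -0.2, -6.6]
gripper_width: 11.9
gripper_force: 50.0
time_s: 13.1
ee_pos: [649.8, -50.1, 255.9]
ee_rot: [180.0, 0.0, 78.4]
force: [-0.1, -0.0, -7.5]
gripper_width: 12.0
gripper_force: 50.0
time_s: 14.1
ee_pos: [599.1, -211.2, 255.9]
ee_rot: [180.0, 0.0, 60.9]
force: [0.2, -0.3, -8.1]
gripper_width: 12.2
gripper_force: 50.0
time_s: 15.1
ee_pos: [554.5, -285.6, 255.9]
ee_rot: [180.0, -0.0, 52.0]
force: [0.1, -0.5, -7.7]
gripper_width: 12.3
gripper_force: 50.0
[160.46246675 138.66506449] [318.90614707 141.3688985 ]
```

View pics/c6.png

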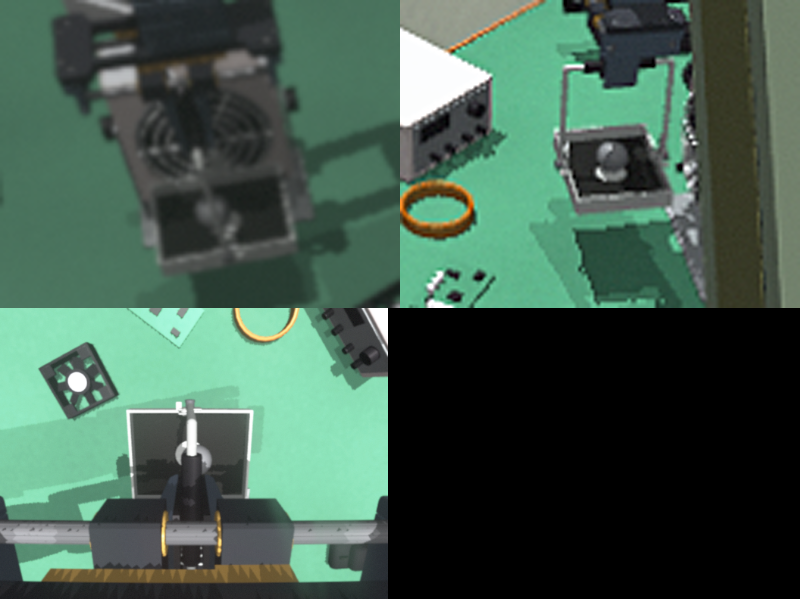

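The tray hangs level in front of the grille. The ball is in its pocket at scene (158.2,138), side (318.9,141), and the tray is clear of the blower. Measuring the ball against the grille:

```bash
python3 - <<'E'
from h import *
np.set_printoptions(precision=1,suppress=True)
b=tri([ray('scene',(158.2,138.2)),ray('side',(318.9,141))]);print(b)
# grille ellipse in scene0 via dark pixels, onto vertical plane
im=cv2.imread('pics/scene0.png')
n=np.array([.621,.784,0]);t=np.array([.784,-.621,0]);
# points: ring outline in crop1 (x4, offset 110,75)
S=lambda x,y:((x+.5)/4-.5+110,(y+.5)/4-.5+75)
for name,p in dict(hub=(186,163),L=(97,166),R=(275,153),T=(188,92),B=(182,225)).items():
    o,d=ray('scene',S(*p));k=(19.5-o@n)/(d@n);q=o+k*d;print(name,q@t,q[2])
D=lambda x,y:((x+.5)/4-.5+320,(y+.5)/4-.5+100)
# side view: ring edge top/bottom/near/far
for name,p in dict(hub=(113,155),top=(113,75),bot=(118,242)).items():
    o,d=ray('side',D(*p));k=(610.5-o@t)/(d@t);q=o+k*d;print('side',name,q@n,q[2])
print('ball n,t,z',b[0]@n,b[0]@t,b[0][2]);s=env.state();e=s['ee_pos'];print('tcp',e@n,e@t,e[2],s['time_s'],s['force'])
E
```

```text
(array([ 556.7, -291.6,  133.6]), [np.float64(1.680285184499154), np.float64(1.6802851844991908)])
hub 614.0596673168825 134.7899354662984
L 680.1636001754148 145.96840565042783
R 544.3783145475106 130.59126548767222
T 598.3138895696532 205.25607845652166
B 630.9367295832726 67.33570337700178
side hub 20.74125788560849 138.7708426847646
side top 29.20148104830912 219.20065975172577
side bot 6.076182360627001 44.526608663388515
ball n,t,z 117.08999882837165 617.5471606587346 133.60031034815864
tcp 120.51690995629923 612.0601966975021 255.8448831854263 15.25 [ 0.1  0.  -6.9]
```

The ball is within about 3–4 mm of the target on every axis. I settle briefly and hand in.

```bash
python3 -m jog '{"jaw":[5,5,5,5,5,5,5,5],"slide":[[0,0,0],[0,0,0],[0,0,0],[0,0,0],[0,0,0],[0,0,0],[0,0,0],[0,0,0]],"spin":[0,0,0,0,0,0,0,0]}' && python3 -c "
from workcell import env
print(env.job_done())"
```

```text
time_s: 16.05
ee_pos: [554.3, -285.9, 255.8]
ee_rot: [180.0, 0.0, 52.0]
force: [0.2, 0.4, -6.9]
gripper_width: 12.1
gripper_force: 50.0
the job is handed in; nothing more can be done
None
```

Job handed in at about 16 s: the handle was swung up to its stop, and the tray is held level by it with the ball in its pocket, about 100 mm in front of the grille's centre (within about 4 mm by my measurements; no verdict came back).

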